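Close up the microscope lamp house

TASK

The lamp has been changed and the microscope's open lamp house on the bench wants its cover back. First take away the filter slider that lies across the opening and lay it flat in the white tray; then lift the black cover off its sloped rest, line it up with the lamp house and press it straight down until both clip arms have snapped under the rim catches and it sits flush. Do not touch the lamp inside, and leave the oil bottle, the objective and the eyepiece alone.

Things in the scene. Friction and masses are not known exactly. Their poses are not given: they have to be found in the camera images.
- lamphouse_top (a point): Centre of the lamp house's open top, at rim height; z up. The lamp house is a black plastic open box fixed to the bench and turned variously: 116 mm long (its x), 90 mm wide (its y), 85 mm high, walls 5 mm. A sprung steel rim catch stands out 5 mm from each end wall (+x and -x).
- lamp: Small glass lamp, 24 mm across, fixed upright in the middle of the lamp house; origin at its foot, 17 mm above the bench; its top is 35 mm below the rim. Must not be touched.
- catch_far (a joint): Steel rim catch, 44 mm wide, at the lamp house's +x end: 0 = sprung out (nose 63 mm from the box's centre), grows in m as it is pushed inward (to 0.006). Its upper face slopes from 3 mm below the rim at the wall to 12 mm below at the nose; flat underside 15 mm below the rim. Spring 600 N/m, 0.8 N preload. A passing hook pushes it in 3 mm; then it springs back above the hook.
- catch_near (a joint): The same rim catch at the lamp house's -x end: 0 = sprung out, grows in m inward.
- slider_mid (a point): Centre of the filter slider: a loose aluminium bar 180 mm long (its y), 30 mm wide (its x), 18 mm thick (z up), 0.11 to 0.23 kg, with three round amber filters in its top. It lies flat across the lamp house on the rims of the two long walls, roughly along the lamp house's y (up to 0.4 rad askew), both ends overhanging.
- tray_in (a point): Centre of the inner floor of a white plastic tray fixed to the bench, 250 mm long (its x), 140 mm wide (its y), 28 mm high, walls and floor 5 mm; z up. Tray and sloped rest stand on either side of the lamp house; which is left and which right varies.
- cover_grip (a point): Centre of the grip on the loose black cover (0.13 to 0.25 kg): a strong flat fin 60 mm long (cover's x), 14 mm thick (y), 34 mm high (z), upright on the 137 x 94 x 5 mm plate. The point is 17 mm above the plate's top face, 22 mm above its underside; z points out of the top. At the start z leans 0.55 rad (31.5 degrees) from vertical, about towards the robot. Home: the point is 22 mm above lamphouse_top.
- cover_hook (a point): Middle of the hook at the foot of the cover's +x clip arm, 62.5 mm from the cover's middle, 19 mm below the plate's underside; axes as cover_grip. A like arm is at -x. Arms are rigid, 30 mm wide, 4 mm thick; rounded hooks point inward, 120 mm between tips. The cover fits either way round, its x along the lamp house's x. Hooks meet the catches about 13 mm before home; snapping takes 6 to 10 N and is over 5 mm before home.
- rest_top (a point): Middle of the sloped face (117 x 84 mm) of the aluminium rest, 78 mm above the bench; the rest is fixed, 160 mm long in x, z up. The face is inclined 0.55 rad, rising towards the rest's own +x. The cover's plate lies on it, clip arms over its upper and lower ends; lift it off square to the face.
- oil_bottle: Bystander: amber bottle 40 mm across, 85 mm high, origin at its foot.
- objective: Bystander: steel microscope objective standing on end, 34 mm across, 58 mm high, origin at its foot.
- eyepiece: Bystander: black eyepiece standing on end, 42 mm across, 58 mm high, origin at its foot.
Things that resemble listed ones, but are neither listed nor needed, are in the scene too. Leave any purple look-alike of the part that bears cover_grip alone.

How it is judged (in metres and radians):
On the way, in this order (a step that is already met when the one before it is completed fails the run):
1. the filter slider lies flat in the tray, let go, with the cover still on its rest (x of slider_mid in the frame of tray_in between -0.12 and 0.12 m and y of slider_mid in the frame of tray_in between -0.065 and 0.065 m and z of slider_mid in the frame of tray_in between 0.003 and 0.015 m and contact force between the fingers and anything else below 0.3 N and distance of cover_grip from where it was at the start of the episode below 0.03 m), for 0.2 s.
2. the cover is snapped home on the lamp house (x of cover_grip in the frame of lamphouse_top between -0.005 and 0.005 m and y of cover_grip in the frame of lamphouse_top between -0.008 and 0.008 m and z of cover_grip in the frame of lamphouse_top between 0.018 and 0.0245 m and angle between cover_grip's own z axis and vertical below 0.05 rad and angle between the x axis of cover_grip and the x axis of lamphouse_top, either way round below 0.1 rad and value of joint each of catch_far, catch_near below 0.0015 m), for 0.2 s.
At the end, for the whole second after the job is handed in: Slider flat in the tray (centre 3 to 15 mm above its floor, within 120 mm lengthwise, 65 mm across of its middle). Cover level (0.05 rad), aligned (0.1 rad), centred (5 mm lengthwise, 8 mm across), plate on the rim (-4 to +2.5 mm), both catches sprung out (under 1.5 mm) (all of step 2 and x of slider_mid in the frame of tray_in between -0.12 and 0.12 m and y of slider_mid in the frame of tray_in between -0.065 and 0.065 m and z of slider_mid in the frame of tray_in between 0.003 and 0.015 m); the robot touches nothing.
It fails at once if the lamp is touched (contact force between lamp and anything else above 0.5 N).
It fails at once if the oil bottle is disturbed (moved over 30 mm) (distance of oil_bottle from where it was at the start of the episode above 0.03 m).
It fails at once if the objective is disturbed (moved over 30 mm) (distance of objective from where it was at the start of the episode above 0.03 m).
It fails at once if the eyepiece is disturbed (moved over 30 mm) (distance of eyepiece from where it was at the start of the episode above 0.03 m).
It also fails if it takes over 59 s, if anything falls off the work surface, if the arm or the gripper's body presses on something with over 40 N, if the wrist force passes 120 N, or if a joint passes its speed limit or range.

ROBOT

A 6-joint arm with a two-finger parallel gripper is mounted at the origin on the work surface. World frame = base frame: x ahead of the robot, y to its left, z up, the work surface at z = 0. Lengths are in m, angles in degrees, forces in N, time in s.
With the tool pointing down it reaches from about 0.3 to 0.85 m from the base axis. Payload 4.2 kg.
Tool frame: the origin (TCP) lies midway between the tips of the shut fingers; the grasp point (between the pads) lies 19 mm behind it; z points along the fingers, y is the line along which they close (so a half turn about z gives the same grasp; the last joint's range is limited). The gripper opens to 91 mm and grips with 3 to 60 N. Pads are 32 mm wide; open, the fingers measure 118 mm over their backs; the gripper's body (76 mm by 178 mm) begins 60 mm behind the grasp point.
Start: joints at [65.776, 18.312, 89.639, -0, 72.044, -1.146], TCP at [0.225, 0.529, 0.214] pointing down, gripper open.
Joint ranges: [-177.97, 177.97], [-48.28, 115.42], [12.27, 149.76], [-77.06, 257.06], [2.81, 150.46], [-146.56, 146.56]. Speed limits (degrees/s): [147.25, 147.25, 180, 180, 180, 180].

INTERFACE

Orientations are given as a 3x3 rotation matrix whose columns are the frame's x, y, z axes.
In Python, from plant import robot gives the robot as it stands.
- The arm moves only by the shell command python3 -m handwheel 'ROWS' [OPENING]. ROWS is a JSON object of lists of equal length, an entry for each row: "offset": the shift along the tool's x, y, z as a fraction of full scale, a list of three; "angular": the turn, a rotation vector about the tool's x, y, z as a fraction of full scale, a list of three. A call has 1 to 12 rows; each row shifts and turns the commanded pose from where the row before left it, along the tool's axes as they then stand; what a row does not reach is not made up. Full scale, the value 1, is 400 mm for a shift and 45 degrees for a turn. A row lasts 1/8 s, in which the tool goes at most 62.5 mm and 10.7 degrees, less where a joint would pass 70% of its speed; a pose out of reach is approached as far as the arm can. A call with a number of a shift or a turn outside -1 to 1 is refused whole. A call with a gripper value outside its range is refused whole. OPENING is the opening, from 0 (shut) to 1 (fully open), set as the call begins (- or left out, the last holds). The fingers move at their own pace and stop on an object; the grip force is fixed at half the most. Time passes only in rows, so rows that do not move let the fingers close. It gives the time, the measured TCP pose, the force, the opening and the grip force at its end, in the units of the state.
- robot.read_state(): the state, without advancing time (a new reading comes with each control period).
- robot.camera(name): name is "scene" or "top"; returns (picture, depth): 420x560x3 uint8, red, green, blue; 420x560 float32, m along the optical axis (not along the pixel's ray), 0 where there is no reading.
- robot.calibration(name): a dict with "vfov" (degrees; the focal length in pixels is half the picture's height over the tangent of half this angle, whatever the lens; pixels are square), "cx", "cy" (the principal point, pixels), "eye" and "rotation" of the camera in the world. Camera axes: x right, y up, looking along -z (the intrinsics and any distortion apply to the point x, -y, -z); pixel columns grow to the right and rows downward; lengths in m; the calibration is good to about 2 mm. A picture is of the moment at which its call begins. calibration takes no time and is no camera call.
- robot.close_job(): hands the job in; it is judged then, once.
The state is a dict: "t": time; "joint_positions": joint angles; "qvel": joint speeds; "joint_torque": joint torques, N m; "position": TCP position; "orientation": TCP orientation; "contact_force": force on the tool from outside, world axes, zero at the start; "torque": the same for the moment, N m; "gripper_width": opening from 0.0 (shut) to 1.0 (fully open); "grip_force": force on a finger pad.
Only numpy, scipy, OpenCV 4.12 (cv2) and the standard library are available. Lean on these libraries where they do the work, as an engineer would, in place of code of your own. Each camera call takes 0.05 s, during which the arm holds its last target. There are 200 camera calls.

## Working session

There is one attempt and no reset: what is moved stays moved. The work goes in short steps, Python scripts to look and compute and a shell command to move; the robot and the scene stay as the last step left them, time stands still between calls to the robot, and variables do not carry over. Pictures are saved under pics/ and viewed, at most 13 in all, crops included, and the job is handed in when it is done.

```bash
mkdir -p pics; ls
cat > h.py <<'E'
import numpy as np, cv2
from plant import robot
def cal(n):
    c=robot.calibration(n); return c
def snap(n,f=None):
    im,d=robot.camera(n); c=cal(n)
    np.savez(f'{n}.npz',im=im,d=d,eye=c['eye'],R=c['rotation'])
    if f: cv2.imwrite(f'pics/{f}.png',im[:,:,::-1])
    return im,d,c
def cloud(d,c):
    f=d.shape[0]/2/np.tan(np.radians(c['vfov'])/2)
    v,u=np.mgrid[:d.shape[0],:d.shape[1]]
    P=np.stack([(u-c['cx'])/f*d,-(v-c['cy'])/f*d,-d],-1)
    return P@np.array(c['rotation']).T+np.array(c['eye'])
E
python3 - <<'E'
from h import *
for n in('scene','top'):
    im,d,c=snap(n,n+'0'); print(n,c,(d>0).mean(),np.median(d))
s=robot.read_state(); print(s)
E
```

```text
pics
scene {'vfov': 51.035742421064356, 'cx': 285.1496524664261, 'cy': 212.71784652060788, 'eye': array([1.22506634, 0.25812828, 0.96392707]), 'rotation': array([[-0.46012288, -0.68859176,  0.56047151],
       [ 0.88780165, -0.34989896,  0.29896312],
       [-0.00975515,  0.63514731,  0.77232942]])} 0.9953826530612245 1.3595974
top {'vfov': 45.99072218917979, 'cx': 277.53303456972765, 'cy': 209.62579739057406, 'eye': array([ 0.32397802, -0.04801193,  1.49713061]), 'rotation': array([[-3.71396515e-04,  9.77067611e-01, -2.12928969e-01],
       [-9.99999410e-01, -1.45536652e-04,  1.07640190e-03],
       [ 1.02072847e-03,  2.12929243e-01,  9.77067089e-01]])} 0.9961649659863946 1.5175848
{'t': 0.1, 'joint_positions': array([ 6.57764843e+01,  1.83481598e+01,  8.97013031e+01, -8.73631186e-04,
        7.20419508e+01, -1.14515663e+00]), 'qvel': array([ 0.11871776, -0.1166999 , -0.16833345,  0.02479463, -0.05601186,
       -0.03372341]), 'joint_torque': array([-1.56501657e-03, -4.13330984e+01, -2.32510310e+01,  7.27333431e-02,
        4.20684193e-02, -5.03427111e-05]), 'position': array([0.22520356, 0.52856768, 0.21318973]), 'orientation': array([[-9.19971461e-01,  3.91984820e-01, -6.41389069e-04],
       [ 3.91985344e-01,  9.19970301e-01, -1.46094244e-03],
       [ 1.73916362e-05, -1.59544047e-03, -9.99998727e-01]]), 'contact_force': array([0.63171076, 0.20873975, 0.09685023]), 'torque': array([-0.01621474, -0.02147159,  0.00278735]), 'grip_force': 0.0, 'gripper_width': 0.9974706425989305}
```

View pics/scene0.png

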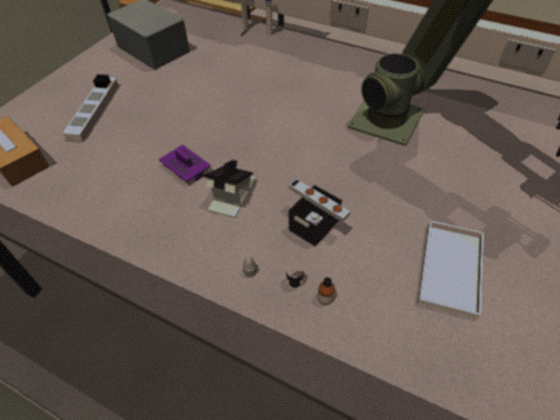

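View pics/top0.png

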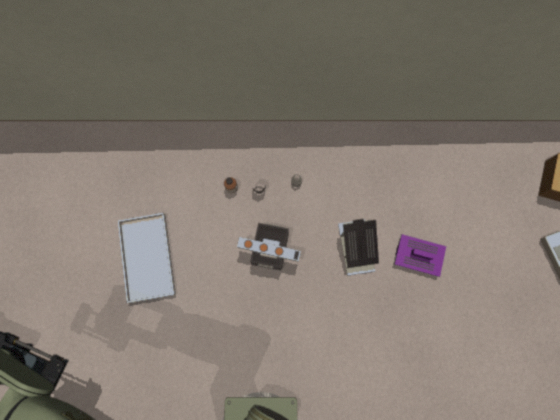

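Scene view: the slider lies across the lamp house at (320,200) and the black cover is on its rest at (232,180). The purple look-alike is at (187,162), the white look-alike bar at (92,108) and the tray at (452,267).
Top view: slider (268,250), cover (360,243), tray (147,258), purple plate (420,256), bystanders (230,185), (258,190), (297,180).

```bash
cat > m.py <<'E'
from h import *
def load(n):
    z=np.load(n+'.npz'); return z['im'],z['d'],cal(n)
def rect(P,m,tag):
    Q=P[m]; 
    if len(Q)<8: print(tag,len(Q));return
    r=cv2.minAreaRect(Q[:,:2].astype(np.float32)*1000)
    print(tag,len(Q),'med',np.median(Q,0).round(4),'rect c',np.round(r[0],1),'size',np.round(r[1],1),'ang',round(r[2],1), 'box',cv2.boxPoints(r).round(0).tolist())
E
python3 - <<'E'
from m import *
box={'top':{'lh':(225,220,315,275),'tray':(110,205,185,310),'rest':(330,210,390,280),'bys':(215,165,310,205)},
'scene':{'lh':(280,170,360,250),'tray':(410,210,495,325),'rest':(195,150,262,222),'bys':(235,245,345,310)}}
out=[]
for n in('top','scene'):
    im,d,c=load(n);P=cloud(d,c)
    table=P[...,2][(d>0)&(abs(P[...,2])<.02)]
    print(n,'table',np.median(table))
    def sub(k):
        x0,y0,x1,y1=box[n][k]; m=np.zeros(d.shape,bool); m[y0:y1,x0:x1]=1; return m&(d>0)
    m=sub('lh');z=P[...,2]; 
    print(np.histogram(z[m],bins=np.arange(-.01,.13,.01)))
    rect(P,m&(z>.093)&(z<.115),'slider'); rect(P,m&(z>.06),'lh+sl'); rect(P,m&(z>.075)&(z<.092),'rim')
    m=sub('tray');rect(P,m&(z>.015)&(z<.05),'trayrim')
    m=sub('rest');print(np.histogram(z[m],bins=np.arange(-.01,.18,.01))); rect(P,m&(z>.02),'rest+cover')
    m=sub('bys')&(z>.03)
    k,l=cv2.connectedComponents(m.astype(np.uint8))
    for i in range(1,k):
        if (l==i).sum()>5: print('by',P[l==i].mean(0).round(3),P[l==i][:,2].max().round(3))
    x0,y0,x1,y1=(215,165,400,285) if n=='top' else (190,145,360,250)
    cr=np.clip(im[y0:y1,x0:x1].astype(float)*1.8,0,255).astype(np.uint8)
    out.append(cv2.resize(cr,None,fx=4,fy=4,interpolation=cv2.INTER_CUBIC)[:,:,::-1])
    cv2.imwrite(f'pics/crop_{n}.png',out[-1])
E
```

```text
top table 0.0011662514059025408
(array([1153, 2443,  152,   44,   26,   23,   54,   33,   61,  228,   88,
        610,   10,    0]), array([-0.01,  0.  ,  0.01,  0.02,  0.03,  0.04,  0.05,  0.06,  0.07,
        0.08,  0.09,  0.1 ,  0.11,  0.12,  0.13]))
slider 691 med [ 0.5138 -0.0226  0.1043] rect c [536.6 -25.3] size [179.9  96.7] ang 85.4 box [[481.0, -111.0], [577.0, -119.0], [592.0, 60.0], [496.0, 68.0]]
lh+sl 1030 med [ 0.5158 -0.0236  0.1023] rect c [528.  -26.5] size [179.6 126.3] ang 77.1 box [[446.0, -100.0], [570.0, -128.0], [610.0, 47.0], [486.0, 75.0]]
rim 282 med [ 0.5299 -0.0248  0.0846] rect c [525.2 -12.9] size [139.8 155.9] ang 14.6 box [[438.0, 45.0], [477.0, -106.0], [613.0, -71.0], [573.0, 80.0]]
trayrim 642 med [0.5035 0.3555 0.0264] rect c [502.8 345.1] size [252.9 142.2] ang 10.1 box [[366.0, 393.0], [391.0, 253.0], [640.0, 297.0], [615.0, 437.0]]
(array([ 821, 1779,   82,    3,    8,   68,  183,  158,  150,  177,  198,
        283,  236,   36,    3,    0,    0,    0]), array([-0.01,  0.  ,  0.01,  0.02,  0.03,  0.04,  0.05,  0.06,  0.07,
        0.08,  0.09, 
[... 1051 characters left out ...]
]]
trayrim 1031 med [0.5256 0.3595 0.0263] rect c [500.3 346.7] size [255.3 140.5] ang 10.0 box [[362.0, 394.0], [387.0, 255.0], [638.0, 300.0], [614.0, 438.0]]
(array([1000, 2233,  111,  272,   81,   99,  109,   86,   72,  114,  199,
        231,  174,   26,    0,    0,    0,    0]), array([-0.01,  0.  ,  0.01,  0.02,  0.03,  0.04,  0.05,  0.06,  0.07,
        0.08,  0.09,  0.1 ,  0.11,  0.12,  0.13,  0.14,  0.15,  0.16,
        0.17]))
rest+cover 1463 med [ 0.559  -0.2823  0.0821] rect c [ 531.4 -350.7] size [236.7 138.2] ang 87.8 box [[458.0, -466.0], [596.0, -472.0], [605.0, -235.0], [467.0, -230.0]]
by [ 0.744 -0.101  0.043] 0.061
by [0.73  0.018 0.048] 0.06
by [0.729 0.099 0.06 ] 0.088
```

View pics/crop_top.png

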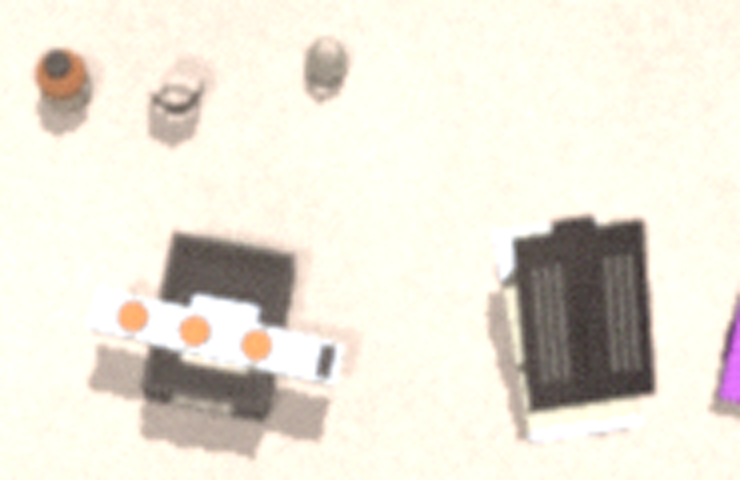

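View pics/crop_scene.png

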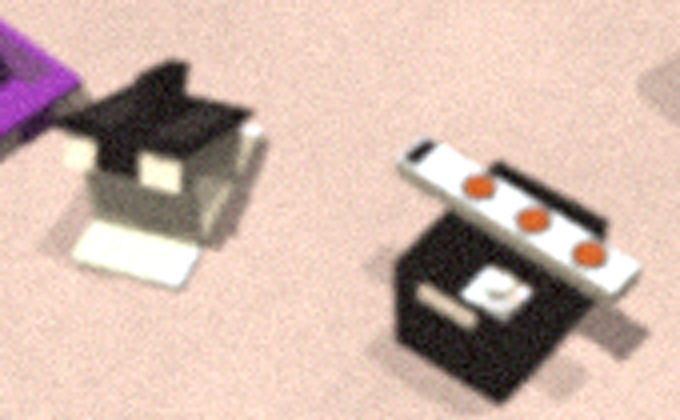

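The target is the plain black cover on the sloped rest (top crop ~(580,310)), not the purple one. The slider with three amber discs on the lamp house (top crop ~(215,335)) is the one meant; the other bar lies far off on the bench.

```bash
cat > g.py <<'E'
from m import *
np.set_printoptions(suppress=True)
for n in('top','scene'):
    im,d,c=load(n);P=cloud(d,c);z=P[...,2];ok=d>0
    x,y=P[...,0],P[...,1]
    br=im.astype(int).sum(2)
    m=ok&(x>.45)&(x<.58)&(y>-.14)&(y<.09)&(z>.099)&(z<.108)
    m=cv2.morphologyEx(m.astype(np.uint8),cv2.MORPH_OPEN,np.ones((3,3),np.uint8))>0
    Q=P[m];mu=Q.mean(0);w,V=np.linalg.eigh(np.cov(Q[:,:2].T));a=V[:,1]*np.sign(V[1,1])
    s=(Q[:,:2]-mu[:2])@a;t=(Q[:,:2]-mu[:2])@[-a[1],a[0]]
    print(n,'slider',mu.round(4),'axis ang',np.degrees(np.arctan2(a[1],a[0])).round(1),np.percentile(s,[1,99]).round(3),np.percentile(t,[1,99]).round(3),np.median(Q[:,2]))
    # cover plane
    m=ok&(x>.44)&(x<.64)&(y>-.36)&(y<-.22)&(z>.04)&(br<300)
    Q=P[m]
    best=None;rng=np.random.default_rng(0)
    for _ in range(500):
        p=Q[rng.choice(len(Q),3,replace=False)];nn=np.cross(p[1]-p[0],p[2]-p[0]);l=np.linalg.norm(nn)
        if l<1e-5: continue
        nn/=l; k=abs((Q-p[0])@nn)<.003
        if best is None or k.sum()>best.sum(): best=k
    R=Q[best];mu=R.mean(0);nn=np.linalg.svd(R-mu,full_matrices=False)[2][2];nn*=np.sign(nn[2])
    print(n,'plate n',nn.round(3),'tilt',np.degrees(np.arccos(nn[2])).round(1),'az',np.degrees(np.arctan2(nn[1],nn[0])).round(1),best.sum(),len(Q))
    up=np.array([0,0,1])-nn*nn[2];up/=np.linalg.norm(up);side=np.cross(nn,up)
    B=np.c_[(R-mu)@up,(R-mu)@side].astype(np.float32)*1000
    r=cv2.minAreaRect(B);print('plate rect',r, 'centre',(mu+up*r[0][0]/1000+side*r[0][1]/1000).round(4))
    F=Q[((Q-mu)@nn>.012)&((Q-mu)@nn<.045)]
    hh=(F-mu)@nn
    print('fin',len(F),hh.max() if len(F) else 0)
    F=F[hh>.025]
    if len(F)>5:
        B=np.c_[(F-mu)@up,(F-mu)@side]*1000; print(np.percentile(B,[2,50,98],axis=0).round(1), 'h',np.percentile((F-mu)@nn,[50,95]).round(4))
E
python3 g.py
```

```text
top slider [ 0.5138 -0.0231  0.1041] axis ang 76.5 [-0.087  0.087] [-0.016  0.013] 0.1041473079490951
top plate n [-0.512 -0.085  0.855] tilt 31.2 az -170.6 888 1473
plate rect ((-1.7350234985351562, -0.41901397705078125), (94.64795684814453, 141.2943572998047), 89.38749694824219) centre [ 0.5314 -0.2901  0.0826]
fin 143 0.04096525090920651
[[-31.2  -7.4]
 [ -0.9   0.7]
 [ 27.3   7.1]] h [0.0346 0.0391]
scene slider [ 0.5165 -0.0182  0.1036] axis ang 76.5 [-0.091  0.084] [-0.014  0.017] 0.10361123173920916
scene plate n [-0.509 -0.073  0.858] tilt 30.9 az -171.9 433 996
plate rect ((-17.602153778076172, -4.854743957519531), (95.63288116455078, 142.45388793945312), 89.8625717163086) centre [ 0.5301 -0.2876  0.0833]
fin 123 0.035226570083443196
[[-47.  -12.5]
 [ -9.5  -2.1]
 [ 12.7   2.2]] h [0.0326 0.0349]
```

```bash
cat > go.py <<'E'
from h import *
from scipy.spatial.transform import Rotation as Ro
np.set_printoptions(suppress=True,precision=4)
def down(az):  # tool down, tool y at azimuth az
    a=np.radians(az); y=np.array([np.cos(a),np.sin(a),0]); z=np.array([0,0,-1.]); return np.c_[np.cross(y,z),y,z]
def delta(p,R,s=None):
    s=s or robot.read_state(); R0=np.array(s['orientation']); p0=np.array(s['position'])
    d=R0.T@(np.array(p)-p0)/.4; w=np.degrees(Ro.from_matrix(R0.T@R).as_rotvec())/45
    print('pos',p0,'shift total',d,'rows>=',np.abs(np.linalg.norm(d)/.156).round(1),'turn total',w,'rows>=',(np.linalg.norm(w)/.238).round(1))
E
python3 - <<'E'
from go import *
delta([.515,-.022,.20],down(-13.5))
E
```

```text
pos [0.2252 0.5286 0.2132] shift total [-1.206  -0.9822  0.0345] rows>= 10.0 turn total [-0.0017  0.0014  1.7872] rows>= 7.5
```

```bash
python3 -m handwheel '{"offset":[[-0.11,-0.0893,0.003],[-0.11,-0.0893,0.003],[-0.11,-0.0893,0.003],[-0.11,-0.0893,0.003],[-0.11,-0.0893,0.003],[-0.11,-0.0893,0.003],[-0.11,-0.0893,0.003],[-0.11,-0.0893,0.003],[-0.11,-0.0893,0.003],[-0.11,-0.0893,0.003],[-0.106,-0.089,0.003]],"angular":[[0,0,0],[0,0,0],[0,0,0],[0,0,0],[0,0,0],[0,0,0],[0,0,0],[0,0,0],[0,0,0],[0,0,0],[0,0,0]]}' 1
python3 -m handwheel '{"offset":[[0,0,0],[0,0,0],[0,0,0],[0,0,0],[0,0,0],[0,0,0],[0,0,0],[0,0,0],[0,0,0]],"angular":[[0,0,0.2],[0,0,0.2],[0,0,0.2],[0,0,0.2],[0,0,0.2],[0,0,0.2],[0,0,0.2],[0,0,0.2],[0,0,0.187]]}'
python3 - <<'E'
from go import *
im,d,c=snap('scene','s1')
delta([.515,-.022,.088],down(-13.5))
E
```

```text
t: 1.48
position: [0.5157, -0.0233, 0.2004]
orientation: [[-0.92, 0.392, -0.0], [0.392, 0.92, 0.0], [0.0, 0.0, -1.0]]
contact_force: [0.6, 0.5, 0.3]
gripper_width: 0.998
grip_force: 0.0
t: 2.6
position: [0.5149, -0.0215, 0.2003]
orientation: [[0.238, 0.971, -0.001], [0.971, -0.238, 0.0], [-0.0, -0.001, -1.0]]
contact_force: [0.4, 0.8, 0.8]
gripper_width: 1.001
grip_force: 0.0
pos [ 0.5149 -0.0214  0.2003] shift total [-0.0014  0.0007  0.2809] rows>= 1.8 turn total [-0.0011 -0.     -0.0099] rows>= 0.0
```

View pics/s1.png

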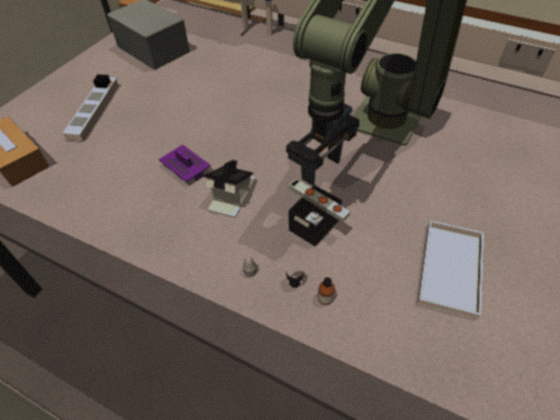

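The gripper is above the slider's middle (320,185), with the fingers astride its width. Next I descend and close.

```bash
python3 -m handwheel '{"offset":[[0,0,0.09],[0,0,0.09],[0,0,0.07],[0,0,0.031],[0,0,0]],"angular":[[0,0,0],[0,0,0],[0,0,0],[0,0,0],[0,0,0]]}'
python3 -m handwheel '{"offset":[[0,0,0],[0,0,0],[0,0,0],[0,0,0],[0,0,0],[0,0,0]],"angular":[[0,0,0],[0,0,0],[0,0,0],[0,0,0],[0,0,0],[0,0,0]]}' 0
```

```text
t: 3.28
position: [0.5149, -0.0214, 0.0879]
orientation: [[0.233, 0.973, -0.001], [0.973, -0.233, 0.0], [-0.0, -0.001, -1.0]]
contact_force: [-0.0, -0.1, 0.5]
gripper_width: 0.999
grip_force: 0.0
t: 4.03
position: [0.5152, -0.0214, 0.0883]
orientation: [[0.233, 0.972, 0.0], [0.972, -0.233, 0.0], [0.0, -0.0, -1.0]]
contact_force: [-0.1, 0.5, 0.1]
gripper_width: 0.375
grip_force: 0.0
```

```bash
python3 -m handwheel '{"offset":[[0,0,0],[0,0,0],[0,0,0],[0,0,-0.05],[0,0,-0.1],[0,0,-0.1]],"angular":[[0,0,0],[0,0,0],[0,0,0],[0,0,0],[0,0,0],[0,0,0]]}'
python3 - <<'E'
from go import *
snap('top','t2');snap('scene')
for n in('top','scene'):
    z=np.load(n+'.npz')
delta([.502,.346,.188],down(-80))
E
```

```text
t: 4.78
position: [0.5147, -0.0214, 0.1888]
orientation: [[0.233, 0.972, -0.002], [0.972, -0.233, 0.0], [-0.0, -0.002, -1.0]]
contact_force: [1.0, -0.8, -2.3]
gripper_width: 0.326
grip_force: 30.0
pos [ 0.5179 -0.0216  0.1924] shift total [ 0.8843 -0.2532  0.0102] rows>= 5.9 turn total [ 0.0087 -0.0084  1.4779] rows>= 6.2
```

View pics/t2.png

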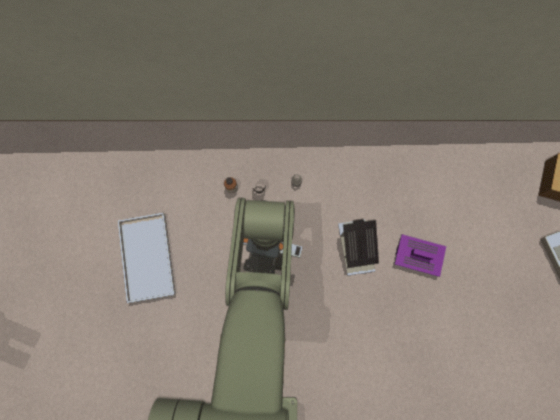

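The slider is held (30 N, about 2.3 N of weight). Now I carry it to the tray.

```bash
python3 -m handwheel '{"offset":[[0.06,-0.017,0],[0.11,-0.031,0],[0.11,-0.031,0],[0.11,-0.031,0],[0.11,-0.031,0],[0.11,-0.031,0],[0.11,-0.031,0],[0.11,-0.031,0],[0.056,-0.012,0],[0,0,0]],"angular":[[0,0,0],[0,0,0],[0,0,0],[0,0,0],[0,0,0],[0,0,0],[0,0,0],[0,0,0],[0,0,0],[0,0,0]]}'
python3 -m handwheel '{"offset":[[0,0,0],[0,0,0],[0,0,0],[0,0,0],[0,0,0],[0,0,0],[0,0,0],[0,0,0],[0,0,0],[0,0,0]],"angular":[[0,0,0.1],[0,0,0.19],[0,0,0.19],[0,0,0.19],[0,0,0.19],[0,0,0.19],[0,0,0.19],[0,0,0.19],[0,0,0.048],[0,0,0]]}'
python3 - <<'E'
from go import *
snap('scene','s3')
delta([.502,.346,.009],down(-80))
E
```

```text
t: 6.12
position: [0.5017, 0.3467, 0.1869]
orientation: [[0.231, 0.973, -0.002], [0.973, -0.231, -0.002], [-0.002, -0.001, -1.0]]
contact_force: [0.1, -0.4, -1.2]
gripper_width: 0.326
grip_force: 30.0
t: 7.38
position: [0.5023, 0.3443, 0.188]
orientation: [[0.985, 0.173, -0.001], [0.173, -0.985, -0.001], [-0.001, 0.001, -1.0]]
contact_force: [0.6, -0.2, -1.9]
gripper_width: 0.329
grip_force: 30.0
pos [0.5023 0.3446 0.1881] shift total [ 0.0002 -0.0039  0.4478] rows>= 2.9 turn total [ 0.0011  0.0009 -0.0009] rows>= 0.0
```

View pics/s3.png

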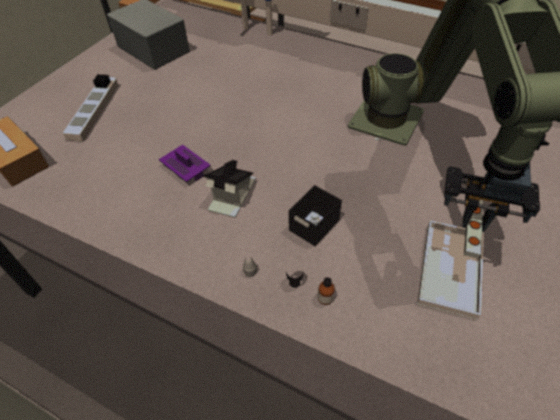

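The slider hangs at (473,230), lengthwise along the tray and above it. I lower it and release with a part opening.

```bash
python3 -m handwheel '{"offset":[[0,0,0.08],[0,0,0.1],[0,0,0.1],[0,0,0.08],[0,0,0.05],[0,0,0.025],[0,0,0.01],[0,0,0]],"angular":[[0,0,0],[0,0,0],[0,0,0],[0,0,0],[0,0,0],[0,0,0],[0,0,0],[0,0,0]]}'
python3 -m handwheel '{"offset":[[0,0,0],[0,0,0],[0,0,0],[0,0,0],[0,0,-0.05],[0,0,-0.1],[0,0,-0.15],[0,0,-0.15],[0,0,-0.15]],"angular":[[0,0,0],[0,0,0],[0,0,0],[0,0,0],[0,0,0],[0,0,0],[0,0,0],[0,0,0],[0,0,0]]}' 0.65
cat > lh.py <<'E'
from go import *
from m import load
snap('top','t4');snap('scene')
for n in('top','scene'):
    im,d,c=load(n);P=cloud(d,c);x,y,z=P[...,0],P[...,1],P[...,2];ok=d>0
    m=ok&(x>.44)&(x<.63)&(y>-.10)&(y<.05)&(z>.078)&(z<.095)
    Q=P[m][:,:2]; r=cv2.minAreaRect(Q.astype(np.float32)*1000);print(n,'rim',len(Q),r,np.median(P[m][:,2]))
    # fit rectangle ring 111x85 (wall mid-lines) robustly
    from scipy.optimize import least_squares
    def f(p):
        a=np.radians(p[2]);q=(Q*1000-p[:2])@np.array([[np.cos(a),-np.sin(a)],[np.sin(a),np.cos(a)]])
        dx=abs(q[:,0])-55.5;dy=abs(q[:,1])-42.5
        o=np.hypot(np.maximum(dx,0),np.maximum(dy,0))+np.minimum(np.maximum(dx,dy),0); return o
    s=least_squares(f,[526,-25,-10],loss='soft_l1',f_scale=2);print('fit',s.x,np.abs(f(s.x)).mean())
    m=ok&(x>.36)&(x<.65)&(y>.25)&(y<.45)&(z>.015)&(z<.035)&(abs((y-.346)*.985-(x-.502)*.174)<.06)&(abs(x-.502)<.115)
    w=cv2.morphologyEx(m.astype(np.uint8),cv2.MORPH_OPEN,np.ones((3,3),np.uint8))>0
    if w.any(): print('slider',cv2.minAreaRect(P[w][:,:2].astype(np.float32)*1000),np.median(z[w]))
E
python3 lh.py; sed -i 's/^snap/#snap/' lh.py
```

```text
t: 8.43
position: [0.5026, 0.3462, 0.0109]
orientation: [[0.985, 0.174, 0.001], [0.174, -0.985, 0.001], [0.001, -0.0, -1.0]]
contact_force: [0.6, 0.1, -1.4]
gripper_width: 0.328
grip_force: 30.0
t: 9.55
position: [0.502, 0.3459, 0.2524]
orientation: [[0.985, 0.174, 0.0], [0.174, -0.985, 0.0], [0.0, -0.0, -1.0]]
contact_force: [1.8, 0.7, -0.3]
gripper_width: 0.651
grip_force: 0.0
top rim 287 ((528.1279296875, -25.234268188476562), (90.103515625, 124.77139282226562), 79.21961212158203) 0.08528302919806285
fit [528.2003 -25.4134 -10.7508] 1.6442314311838364
slider ((495.421630859375, 343.43597412109375), (166.6810760498047, 32.22383117675781), 10.524946212768555) 0.02375164323106227
scene rim 410 ((528.9198608398438, -23.224945068359375), (91.5948715209961, 125.08545684814453), 79.95934295654297) 0.08418358418205735
fit [529.0014 -22.9737 -10.9259] 1.6914042188345026
slider ((502.35809326171875, 346.27923583984375), (266.63665771484375, 64.16714477539062), 22.426528930664062) 0.023797612068770846
```

View pics/t4.png

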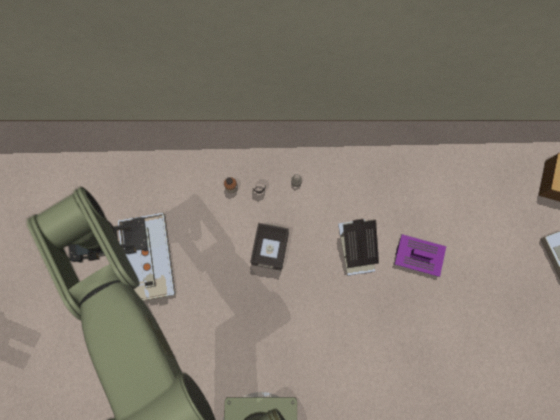

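The slider lies in the tray at (147,262), its top about 24 mm up (5 + 18 mm expected). The lamp house is open and the lamp is clear at (270,248). Lamp house pose: (0.5285,-0.024), az -10.8°. Now for the cover.

```bash
cat >> go.py <<'E'
t=np.radians(31.5);a=np.radians(-171.2)
n=np.array([np.sin(t)*np.cos(a),np.sin(t)*np.sin(a),np.cos(t)])
yy=np.array([np.cos(a+np.pi/2),np.sin(a+np.pi/2),0]); RC=np.c_[np.cross(yy,-n),yy,-n]
PC=np.array([.531,-.289,.083])
E
python3 - <<'E'
from go import *
print(RC); delta(PC+.1*n+[0,0,.07],RC)
E
```

```text
[[ 0.8426  0.153   0.5163]
 [ 0.1304 -0.9882  0.0799]
 [ 0.5225  0.     -0.8526]]
pos [0.5051 0.3481 0.2586] shift total [-0.3441  1.5772  0.036 ] rows>= 10.4 turn total [-0.0153  0.6818  0.0238] rows>= 2.9
```

```bash
python3 -m handwheel '{"offset":[[-0.015,0.07,0],[-0.03,0.14,0],[-0.03,0.14,0],[-0.03,0.14,0],[-0.03,0.14,0],[-0.03,0.14,0],[-0.03,0.14,0],[-0.03,0.14,0],[-0.03,0.14,0],[-0.03,0.14,0],[-0.03,0.14,0],[-0.02,0.109,0.03]],"angular":[[0,0,0],[0,0,0],[0,0,0],[0,0,0],[0,0,0],[0,0,0],[0,0,0],[0,0,0],[0,0,0],[0,0,0],[0,0,0],[0,0,0]]}'
python3 -m handwheel '{"offset":[[0,0,0],[0,0,0],[0,0,0],[0,0,0],[0,0,0],[0,0,0]],"angular":[[0,0.15,0],[0,0.2,0],[0,0.2,0],[0,0.15,0.02],[0,0,0],[0,0,0]]}' 0.65
python3 - <<'E'
from go import *
delta(PC+.08*n,RC)
E
```

```text
t: 11.15
position: [0.4797, -0.3016, 0.2382]
orientation: [[0.985, 0.172, 0.001], [0.172, -0.985, -0.001], [0.001, 0.001, -1.0]]
contact_force: [-0.2, 0.2, -0.3]
gripper_width: 0.648
grip_force: 0.0
t: 11.9
position: [0.4803, -0.2994, 0.2385]
orientation: [[0.843, 0.16, 0.514], [0.133, -0.987, 0.089], [0.522, -0.007, -0.853]]
contact_force: [0.6, 0.7, -0.6]
gripper_width: 0.648
grip_force: 0.0
pos [ 0.4803 -0.2994  0.2385] shift total [-0.0927 -0.0047  0.1992] rows>= 1.4 turn total [-0.0123  0.0014  0.0032] rows>= 0.1
```

```bash
python3 -m handwheel '{"offset":[[-0.046,-0.0025,0.1],[-0.047,-0.0025,0.1],[0,0,0.05],[0,0,0.05],[0,0,0.05],[0,0,0.025],[0,0,0.012],[0,0,0]],"angular":[[-0.012,0,0],[0,0,0],[0,0,0],[0,0,0],[0,0,0],[0,0,0],[0,0,0],[0,0,0]]}'
python3 - <<'E'
from go import *
delta(PC+.003*n,RC)
im,d,c=snap('scene')
im=im[110:250,150:330]; cv2.imwrite('pics/s5.png',cv2.resize(np.clip(im*1.6,0,255).astype(np.uint8),None,fx=4,fy=4,interpolation=2)[:,:,::-1])
E
```

```text
t: 12.9
position: [0.5285, -0.2892, 0.0871]
orientation: [[0.842, 0.156, 0.516], [0.133, -0.988, 0.081], [0.523, 0.001, -0.853]]
contact_force: [-0.0, 0.3, -0.8]
gripper_width: 0.648
grip_force: 0.0
pos [ 0.5285 -0.2892  0.0871] shift total [-0.      0.0004  0.0045] rows>= 0.0 turn total [-0.0009 -0.0002  0.0035] rows>= 0.0
```

View pics/s5.png

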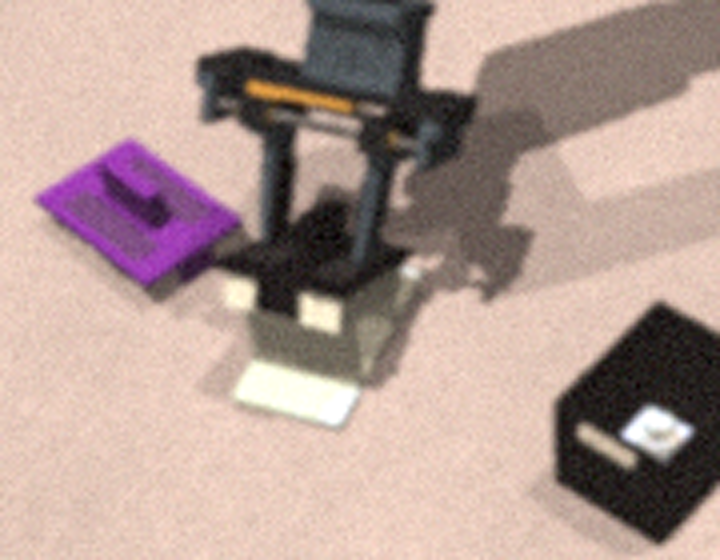

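The open fingers straddle the black fin at (320,220) in the crop. I close and lift square to the face.

```bash
python3 -m handwheel '{"offset":[[0,0,0.004],[0,0,0],[0,0,0],[0,0,0],[0,0,0],[0,0,0],[0,0,0],[0,0,0],[0,0,0]],"angular":[[0,0,0],[0,0,0],[0,0,0],[0,0,0],[0,0,0],[0,0,0],[0,0,0],[0,0,0],[0,0,0]]}' 0
python3 -m handwheel '{"offset":[[0,0,-0.02],[0,0,-0.04],[0,0,-0.06],[0,0,-0.08],[0,0,-0.08],[0,0,-0.04],[0,0,0]],"angular":[[0,0,0],[0,0,0],[0,0,0],[0,0,0],[0,0,0],[0,0,0],[0,0,0]]}'
python3 - <<'E'
from go import *
delta([.5285,-.024,.21],down(-100.8))
E
```

```text
t: 14.08
position: [0.5289, -0.2893, 0.0856]
orientation: [[0.842, 0.155, 0.516], [0.133, -0.988, 0.08], [0.523, 0.001, -0.853]]
contact_force: [-1.3, -0.6, 1.2]
gripper_width: 0.152
grip_force: 30.0
t: 14.95
position: [0.4624, -0.2998, 0.1955]
orientation: [[0.842, 0.154, 0.517], [0.133, -0.988, 0.079], [0.523, 0.002, -0.852]]
contact_force: [0.6, 0.1, -2.6]
gripper_width: 0.156
grip_force: 30.0
pos [ 0.4624 -0.2998  0.1955] shift total [ 0.2495 -0.6557  0.1089] rows>= 4.6 turn total [-0.1178 -0.6942  0.4269] rows>= 3.5
```

```bash
python3 -m handwheel '{"offset":[[0,0,-0.036],[0,0,0],[0,0,0],[0,0,0],[0,0,0],[0,0,0]],"angular":[[-0.0196,-0.1157,0.0711],[-0.0196,-0.1157,0.0711],[-0.0196,-0.1157,0.0711],[-0.0196,-0.1157,0.0711],[-0.0196,-0.1157,0.0711],[-0.0196,-0.1157,0.0711]]}'
python3 -m handwheel '{"offset":[[0.004,-0.06,0],[0.005,-0.1,0],[0.005,-0.12,0],[0.005,-0.12,0],[0.005,-0.12,0],[0.005,-0.1,0],[0.004,-0.06,0],[0,-0.028,0],[0,0,0],[0,0,0]],"angular":[[0,0,0],[0,0,0],[0,0,0],[0,0,0],[0,0,0],[0,0,0],[0,0,0],[0,0,0],[0,0,0],[0,0,0]]}'
python3 - <<'E'
from go import *
delta([.5285,-.024,.135],down(-100.8))
E
```

```text
t: 15.7
position: [0.4555, -0.2997, 0.2056]
orientation: [[0.982, -0.187, -0.006], [-0.187, -0.982, 0.003], [-0.006, -0.002, -1.0]]
contact_force: [0.8, 0.0, -1.8]
gripper_width: 0.154
grip_force: 30.0
t: 16.95
position: [0.5209, -0.0256, 0.207]
orientation: [[0.982, -0.187, -0.002], [-0.187, -0.982, 0.001], [-0.002, -0.001, -1.0]]
contact_force: [-0.1, -0.4, -1.9]
gripper_width: 0.154
grip_force: 30.0
pos [ 0.5209 -0.0256  0.207 ] shift total [ 0.0182 -0.0072  0.1799] rows>= 1.2 turn total [-0.0011  0.0023  0.0004] rows>= 0.0
```

```bash
python3 -m handwheel '{"offset":[[0.009,-0.0035,0.05],[0.009,-0.0035,0.07],[0,0,0.04],[0,0,0.02],[0,0,0],[0,0,0]],"angular":[[0,0,0],[0,0,0],[0,0,0],[0,0,0],[0,0,0],[0,0,0]]}'
cat > cv.py <<'E'
from go import *
from m import load
from scipy.optimize import least_squares
s=robot.read_state();p=np.array(s['position']);R=np.array(s['orientation'])
snap('top','t6');snap('scene','s6')
s=robot.read_state();print('tcp',s['position'])
for nm in('top','scene'):
    im,d,c=load(nm);P=cloud(d,c);x,y,z=P[...,0],P[...,1],P[...,2]
    q=(P-p)@R  # tool frame
    m=(d>0)&(abs(q[...,0])<.085)&(abs(q[...,1])<.065)&(im.sum(2)<330)
    h=np.histogram(q[...,2][m],bins=np.arange(-.03,.05,.004));print(nm,m.sum(),list(zip(h[1].round(3),h[0])))
    k=m&(q[...,2]>-.003)&(q[...,2]<.009)
    A=q[k][:,:2]*1000
    print('n',len(A),'x pct',np.percentile(A[:,0],[1,5,50,95,99]).round(1),'y',np.percentile(A[:,1],[1,5,50,95,99]).round(1),cv2.minAreaRect(A.astype(np.float32)), np.median(q[k][:,2]))
E
python3 cv.py
python3 - <<'E'
import cv2,numpy as np
a=cv2.imread('pics/s6.png')[110:260,240:420];cv2.imwrite('pics/s6c.png',cv2.resize(np.clip(a*1.7,0,255).astype(np.uint8),None,fx=4,fy=4,interpolation=2))
E
```

```text
t: 17.7
position: [0.5293, -0.0236, 0.1361]
orientation: [[0.982, -0.187, 0.001], [-0.187, -0.982, 0.001], [0.001, -0.001, -1.0]]
contact_force: [0.7, 0.6, -1.4]
gripper_width: 0.153
grip_force: 30.0
tcp [ 0.5292 -0.0234  0.1361]
top 2499 [(np.float64(-0.03), np.int64(2)), (np.float64(-0.026), np.int64(1)), (np.float64(-0.022), np.int64(1)), (np.float64(-0.018), np.int64(1)), (np.float64(-0.014), np.int64(1)), (np.float64(-0.01), np.int64(1)), (np.float64(-0.006), np.int64(17)), (np.float64(-0.002), np.int64(132)), (np.float64(0.002), np.int64(194)), (np.float64(0.006), np.int64(54)), (np.float64(0.01), np.int64(2)), (np.float64(0.014), np.int64(0)), (np.float64(0.018), np.int64(0)), (np.float64(0.022), np.int64(0)), (np.float64(0.026), np.int64(0)), (np.float64(0.03), np.int64(0)), (np.float64(0.034), np.int64(0)), (np.float64(0.038), np.int64(0)), (np.float64(0.042), np.int64(0))]
n 386 x pct [-57.7 -54.3 -38.9  11.2  53.2] y [-45.1 -42.3   2.1  42.4  45.7] ((2.2371139526367188, -4.214473724365234), (93.82296752929688, 115.72341918945312), 84.5681381225586) 0.003017120490649246
sce
[... 180 characters left out ...]
64(18)), (np.float64(-0.01), np.int64(15)), (np.float64(-0.006), np.int64(14)), (np.float64(-0.002), np.int64(190)), (np.float64(0.002), np.int64(714)), (np.float64(0.006), np.int64(78)), (np.float64(0.01), np.int64(10)), (np.float64(0.014), np.int64(13)), (np.float64(0.018), np.int64(14)), (np.float64(0.022), np.int64(9)), (np.float64(0.026), np.int64(11)), (np.float64(0.03), np.int64(0)), (np.float64(0.034), np.int64(0)), (np.float64(0.038), np.int64(0)), (np.float64(0.042), np.int64(0))]
n 981 x pct [-64.5 -40.6  28.2  64.7  66.5] y [-47.9 -46.6 -13.5  41.3  45.8] ((-1.9050674438476562, -1.0247611999511719), (138.18524169921875, 95.7616958618164), 0.2659352421760559) 0.0034106905087779534
```

View pics/s6c.png

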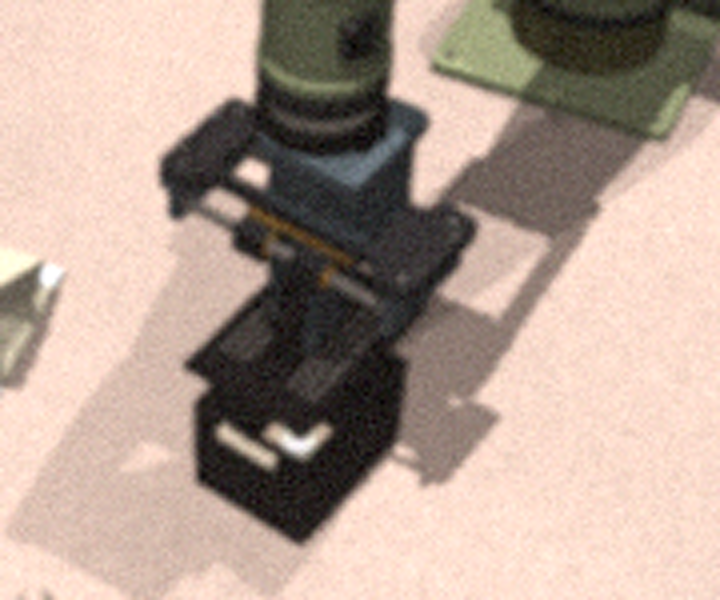

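The cover hangs level and parallel over the box. I check its edges in the hand more robustly, against the same edges of the box in the same camera.

```bash
cat > ed.py <<'E'
from go import *
from m import load
s=robot.read_state();p=np.array(s['position']);R=np.array(s['orientation'])
def fit(A,L,W,tag):  # per-strip edge extremes in mm
    for ax,half in((0,L/2),(1,W/2)):
        o=1-ax
        for sg in(1,-1):
            e=[]
            for k in np.arange(-60,60,4):
                b=A[(A[:,o]>=k)&(A[:,o]<k+4)]
                if len(b)>3:
                    v=(sg*b[:,ax]).max()
                    if v>half-6: e.append((k+2,sg*v))
            if len(e)>3:
                e=np.array(e);print(tag,'xy'[ax],sg,len(e),'med edge',np.median(e[:,1]).round(2),'-> centre',(np.median(e[:,1])-sg*half).round(2),'slope deg',np.degrees(np.polyfit(e[:,0],e[:,1],1)[0]).round(1))
im,d,c=load('scene')
def q(P): return (P-p)@R*1000
for i in range(3):
    snap('scene');im,d,c=load('scene');Q=q(cloud(d,c))
    m=(d>0)&(abs(Q[...,0])<80)&(abs(Q[...,1])<60)&(im.sum(2)<330)&(abs(Q[...,2]-3.4)<3)
    fit(Q[m][:,:2],137,94,'cover')
    zr=(p[2]-.085)*1000
    m=(d>0)&(abs(Q[...,0])<80)&(abs(Q[...,1])<60)&(im.sum(2)<330)&(abs(Q[...,2]-zr)<2.5)
    fit(Q[m][:,:2],116,90,'box')
E
python3 ed.py
```

```text
cover x 1 25 med edge 66.42 -> centre -2.08 slope deg 0.4
cover x -1 6 med edge -67.91 -> centre 0.59 slope deg 0.8
cover y 1 20 med edge 44.9 -> centre -2.1 slope deg 1.8
cover y -1 27 med edge -47.21 -> centre -0.21 slope deg -0.3
box x 1 10 med edge 55.96 -> centre -2.04 slope deg -0.0
box x -1 4 med edge -57.71 -> centre 0.29 slope deg 21.4
box y 1 4 med edge 44.42 -> centre -0.58 slope deg 1.4
box y -1 11 med edge -44.01 -> centre 0.99 slope deg -0.9
cover x 1 25 med edge 65.8 -> centre -2.7 slope deg 0.2
cover x -1 5 med edge -68.87 -> centre -0.37 slope deg -2.3
cover y 1 20 med edge 45.26 -> centre -1.74 slope deg 1.1
cover y -1 28 med edge -47.53 -> centre -0.53 slope deg -0.3
box x 1 12 med edge 57.19 -> centre -0.81 slope deg -1.5
box x -1 5 med edge -54.53 -> centre 3.47 slope deg 5.1
box y 1 6 med edge 44.2 -> centre -0.8 slope deg -3.0
box y -1 8 med edge -44.14 -> centre 0.86 slope deg 1.8
cover x 1 24 med edge 66.1 -> centre -2.4 slope deg -0.5
cover x -1 6 med edge -67.97 -> centre 0.53 slope deg -2.3
cover y 1 21 med edge 45.08 -> centre -1.92 slope deg 0.5
cover y -1 28 med edge -47.18 -> centre -0.18 slope deg -0.4
box x 1 11 med edge 56.29 -> centre -1.71 slope deg 0.4
box x -1 5 med edge -56.76 -> centre 1.24 slope deg -2.3
box y 1 6 med edge 44.01 -> centre -0.99 slope deg -11.1
box y -1 10 med edge -44.51 -> centre 0.49 slope deg 0.2
```

The box sits about +1.2 mm x and +0.9 mm y (tool axes) from the held cover. I shift that much and descend to just before contact.

```bash
python3 -m handwheel '{"offset":[[0.003,0.0022,0],[0,0,0.02],[0,0,0.02],[0,0,0.02],[0,0,0],[0,0,0]],"angular":[[0,0,0],[0,0,0],[0,0,0],[0,0,0],[0,0,0],[0,0,0]]}'
python3 -m handwheel '{"offset":[[0,0,0.01],[0,0,0.01],[0,0,0.005],[0,0,0]],"angular":[[0,0,0],[0,0,0],[0,0,0],[0,0,0]]}'
```

```text
t: 18.7
position: [0.5298, -0.0244, 0.1113]
orientation: [[0.982, -0.186, -0.001], [-0.186, -0.982, 0.001], [-0.001, -0.001, -1.0]]
contact_force: [0.6, 0.4, -0.9]
gripper_width: 0.148
grip_force: 30.0
t: 19.2
position: [0.53, -0.0243, 0.1016]
orientation: [[0.982, -0.186, 0.0], [-0.186, -0.982, 0.001], [-0.0, -0.001, -1.0]]
contact_force: [-0.2, 0.7, 2.5]
gripper_width: 0.152
grip_force: 30.0
```

The force rises evenly and there is no side load, so I keep pressing.

```bash
python3 -m handwheel '{"offset":[[0,0,0.006],[0,0,0.006],[0,0,0.004],[0,0,0]],"angular":[[0,0,0],[0,0,0],[0,0,0],[0,0,0]]}'
python3 -m handwheel '{"offset":[[0,0,0.004],[0,0,0.003],[0,0,0]],"angular":[[0,0,0],[0,0,0],[0,0,0]]}'
```

```text
t: 19.7
position: [0.5294, -0.0243, 0.0944]
orientation: [[0.982, -0.186, -0.002], [-0.186, -0.982, 0.001], [-0.002, -0.001, -1.0]]
contact_force: [-0.3, -1.0, -2.0]
gripper_width: 0.156
grip_force: 30.0
t: 20.08
position: [0.5298, -0.0243, 0.094]
orientation: [[0.982, -0.186, 0.0], [-0.186, -0.982, 0.001], [-0.0, -0.001, -1.0]]
contact_force: [-3.9, 0.7, 10.6]
gripper_width: 0.147
grip_force: 30.0
```

It snapped (the force fell back to the bare weight) and then seated on the rim at 10.6 N. I release and back off.

```bash
python3 -m handwheel '{"offset":[[0,0,0],[0,0,0],[0,0,0],[0,0,0],[0,0,-0.04],[0,0,-0.1],[0,0,-0.12],[0,0,-0.12],[0,0,0]],"angular":[[0,0,0],[0,0,0],[0,0,0],[0,0,0],[0,0,0],[0,0,0],[0,0,0],[0,0,0],[0,0,0]]}' 0.45
python3 -m handwheel '{"offset":[[0,-0.1,0],[0,-0.12,0],[0,-0.12,0],[0,-0.12,0],[0,-0.1,0],[0,0,0]],"angular":[[0,0,0],[0,0,0],[0,0,0],[0,0,0],[0,0,0],[0,0,0]]}'
python3 - <<'E'
from go import *
from m import load
snap('top');im,_,_=snap('scene')
a=im[140:260,240:400];cv2.imwrite('pics/s7.png',cv2.resize(np.clip(a*1.7,0,255).astype(np.uint8),None,fx=5,fy=5,interpolation=2)[:,:,::-1])
for nm in('top','scene'):
    im,d,c=load(nm);P=cloud(d,c);x,y,z=P[...,0],P[...,1],P[...,2]
    m=(d>0)&(abs(x-.5285)<.09)&(abs(y+.024)<.07)&(z>.084)&(z<.097)
    Q=P[m];mu=Q.mean(0);n_=np.linalg.svd(Q-mu,full_matrices=False)[2][2]
    print(nm,m.sum(),cv2.minAreaRect(Q[:,:2].astype(np.float32)*1000),np.median(Q[:,2]),n_,z[(d>0)&(abs(x-.5285)<.02)&(abs(y+.024)<.02)].max())
E
```

```text
t: 21.2
position: [0.5321, -0.0247, 0.2482]
orientation: [[0.982, -0.186, 0.008], [-0.186, -0.982, 0.001], [0.008, -0.002, -1.0]]
contact_force: [0.3, -1.2, -0.6]
gripper_width: 0.447
grip_force: 0.0
t: 21.95
position: [0.5711, 0.1978, 0.2423]
orientation: [[0.983, -0.183, -0.004], [-0.183, -0.983, 0.001], [-0.004, -0.0, -1.0]]
contact_force: [-0.0, -0.7, 0.1]
gripper_width: 0.452
grip_force: 0.0
top 1394 ((529.091796875, -24.83625030517578), (94.26947784423828, 138.1530303955078), 79.22795867919922) 0.09109300743836846 [-0.0031 -0.0013 -1.    ] 0.13074940302892624
scene 1276 ((528.111083984375, -23.1015625), (96.01312255859375, 139.6614532470703), 79.0551528930664) 0.09076652028366389 [0.0019 0.0007 1.    ] 0.12820237666104817
```

View pics/s7.png

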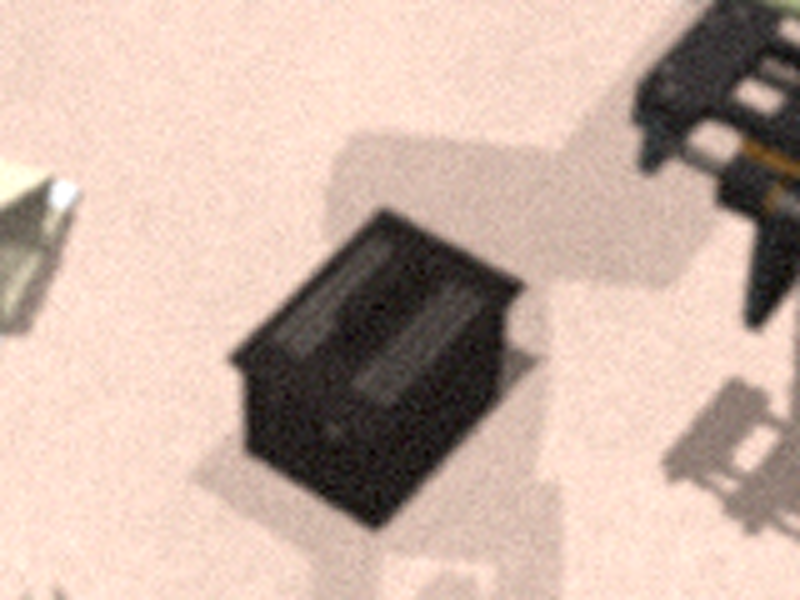

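The cover sits flush and level: its plate top is at 0.091 m (0.090 expected) and its centre is within about 1 mm of the lamp house. The gripper is clear, so I hand in.

```bash
python3 -c "
from plant import robot
print(robot.close_job())"
```

```text
the job is handed in; nothing more can be done
None
```

The filter slider lies flat in the white tray and the cover is pressed home on the lamp house, flush, level and within about 1 mm of centre; I handed the job in at about 22 s, and no verdict came back. That both clips snapped under the catches is judged from the force drop and the flush fit, since the catches themselves were not visible.

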